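Key a stop-valve handle on to its spindle pin and press it home

TASK

The grey three-lobed handle of the brass stop valve hangs loose on the spindle, sitting too high because the slot in its hub is crosswise to the spindle's pin. Push it round with a fingertip until the slot drops over the pin, then press the handle down until it is fully home, and move away. Do not grip or lift the handle, use only light force on it, and leave the things standing around as they are.

Things in the scene. Friction and masses are not known exactly. Their poses are not given: they have to be found in the camera images.
- valve: Brass angle stop valve, fixed, upright on a pipe through the sheet. Origin: on its vertical axis at its foot, 4 mm above the table; z up, x along its blanked-off side outlet (51 mm up, reaching 57 mm out). No part is wider than 19 mm from the axis from the outlet up to the handle. Its 12 mm round upright spindle ends 122 mm above the origin and does not turn.
- pin (a point): Centre of the 5 mm steel cross pin through the spindle, 105 mm above the valve's origin. The pin lies level, in line with the valve's outlet (the valve's x); its ends are 15 mm from the axis on both sides, its top 107.5 mm above the valve's origin. Hidden from above while the handle sits crosswise on it.
- seal (a joint): Black rubber seal ring, 20 mm across and 5 mm thick, gripping the spindle just below the pin; how far it has been pushed down (m): 0 at the start (top 102 mm above the valve's origin), 0.004 when down on the gland nut. About 7 N, less the handle's weight, slides it; it stays where it is left.
- wheel: Loose grey plastic handle, 0.1 to 0.2 kg. Origin: centre of the hub's underside; z up, x along the hub's slot. Starts level (to 4 degrees) with its underside on the pin, 107.5 mm above the valve's origin, and turns freely either way. With the slot over the pin (either way round, within about 6 degrees) it drops to 102 mm, on the seal; fully home it is at 98 mm.
- hub_top (a point): Middle of the hub's flat top. Hub: 44 mm across, 26 mm high, with a 13 mm bore for the spindle and a slot right through it from top to bottom, 8 mm wide and 35 mm long, across the bore along the handle's x. Fully home, its top is 124 mm above the valve's origin, 2 mm above the spindle's end. Press here with a fingertip broader than the bore; pressed far off the middle it binds.
- lobe (a point): Top of the finger lobe that is in line with the slot, 33 mm from the axis. Three like lobes stand out from the hub, 120 degrees apart: 18 mm wide, round-ended, reaching 42 mm from the axis, from 6 to 20 mm above the hub's underside. Between them only the hub's side, 22 mm from the axis.
- bottle: Capped amber glass bottle with a paper label, 64 mm across, 145 mm high, upright; origin at the centre of the underside. Bystander.
- trapnut: Black plastic trap nut, a ribbed ring 58 mm across and 22 mm high, lying flat; origin at the centre of the underside. Bystander.
- brush: Wooden scrubbing brush lying bristles down, 175 mm long (its x), 58 mm wide, 44 mm high; origin at the centre of the underside. Bystander.

How it is judged (in metres and radians):
At the end, for the whole second after the job is handed in: The handle is home on the spindle: the hub's underside is less than 99.5 mm above the valve's origin (fully home is 98 mm), centred within 3 mm, its slot in line with the cross pin within 0.15 rad (either way round), upright within 0.06 rad and at rest (z of wheel in the frame of valve below 0.0995 m and horizontal distance between wheel and valve below 0.003 m and angle between the x axis of wheel and the x axis of valve, either way round below 0.15 rad and angle between wheel's own z axis and vertical below 0.06 rad and linear speed of wheel below 0.01 m/s); the robot touches nothing.
It fails at once if the handle is lifted more than 6 mm above where it sat (z of wheel in the frame of valve above 0.1135 m).
It fails at once if the handle is taken off the spindle (horizontal distance between wheel and valve above 0.01 m).
It fails at once if the handle is gripped or forced: more than 35 N from the fingers on it (contact force between the fingers and wheel above 35 N).
It fails at once if the bottle, trap nut or brush is moved more than 20 mm, or the bottle tipped (distance of any of bottle, trapnut, brush from where it was at the start of the episode above 0.02 m or angle between bottle's own z axis and vertical above 0.3 rad).
It also fails if it takes over 38 s, if anything falls off the work surface, if the arm or the gripper's body presses on something with over 40 N, if the wrist force passes 120 N, or if a joint passes its speed limit or range.

ROBOT

A 6-joint arm with a two-finger parallel gripper is mounted at the origin on the work surface. World frame = base frame: x ahead of the robot, y to its left, z up, the work surface at z = 0. Lengths are in m, angles in degrees, forces in N, time in s.
With the tool pointing down it reaches from about 0.3 to 0.75 m from the base axis. Payload 8.5 kg.
Tool frame: the origin (TCP) lies at the very end of the fingers, on their centre line; the grasp point (between the pads) lies 19 mm behind it (hold_point_z is the distance from the TCP to the grasp point, in m); z points along the fingers, y is the direction in which the jaws open and shut (so a half turn about z gives the same grasp; the last joint's range is limited). The gripper opens to 85 mm and grips with 20 to 120 N. Pads are 22 mm wide; open, the fingers measure 114 mm over their backs; the gripper's body (76 mm by 85 mm) begins 54 mm behind the grasp point. The pads swing forward as they close: fully open they stand 13 mm farther back than shut.
Start: joints at [61.175, 21.807, 74.336, -0, 83.858, -12.336], TCP at [0.156, 0.527, 0.231] pointing down, gripper open.
Joint ranges: [-178.18, 178.18], [-50.72, 133.34], [12.68, 142.11], [-81.47, 261.47], [9.98, 163.14], [-165.26, 165.26]. Speed limits (degrees/s): [136.94, 136.94, 180, 180, 180, 180].

INTERFACE

Orientations are given as a 3x3 rotation matrix whose columns are the frame's x, y, z axes.
In Python, from rig import observe, get_image, close_job, hold_point_z gives the robot as it stands. The module is installed in compiled form; this text tells all that it offers.
- The arm moves only by the tool jog_arm, never from a script. Its arguments are lists of equal length, an entry for each row: "travel": the shift along the world's x, y, z in m, a list of three; "dr": the turn, a rotation vector about the world's x, y, z in rad, a list of three. In form: {"travel": [[x, y, z], ...], "dr": [[rx, ry, rz], ...]}. A call has 1 to 20 rows; each row shifts and turns the commanded pose from where the row before left it; what a row does not reach is not made up. A row lasts 1/12 s, in which the tool goes at most 41.7 mm and 7.16 degrees, less where a joint would pass 70% of its speed; a pose out of reach is approached as far as the arm can. A call with a gripper value outside its range is refused whole. "jaw" is the finger opening in m, from 0 to 0.0854, set as the call begins (left out, the last holds). The fingers move at their own pace and stop on an object; "newtons" is the grip in N (left out, the last holds). Time passes only in rows, so rows that do not move let the fingers close. It gives the time, the measured TCP pose, the force and the opening at its end, in the units of the state.
- observe(): the state, without advancing time (a new reading comes with each control period).
- get_image(name): name is "scene" or "side" or "wrist"; returns a dict with "color" (384x512x3 uint8, red, green, blue), "fovy" (degrees; the focal length in pixels is half the picture's height over the tangent of half this angle, whatever the lens; pixels are square), "cx", "cy" (the principal point, pixels), "k1" (the pictures are not rectified: a ray, as slopes to the right and down, at radius r is drawn at 1 + k1 r^2 times it, then the intrinsics apply), "R" (3x3) and "t" (3): a world point X has camera coordinates R X + t. Camera axes: x right, y down, z forward; pixel columns grow to the right and rows downward; lengths in m; the calibration is good to about 2 mm. A picture is of the moment at which its call begins. There is no depth.
- close_job(): hands the job in, once; it reports no verdict.
The state is a dict: "time_s": time; "q": joint angles; "qvel": joint speeds; "joint_efforts": joint torques, N m; "position": TCP position; "tool_rot": TCP orientation; "ft_force": force on the tool from outside, world axes, zero at the start; "wrist_torque": the same for the moment, N m; "grip_width": finger opening in m.
Only numpy, scipy, OpenCV 4.12 (cv2) and the standard library are available. Lean on these libraries where they do the work, as an engineer would, in place of code of your own. Each camera call takes 0.05 s, during which the arm holds its last target.

## Working session

There is one attempt and no reset: what is moved stays moved. The work goes in short steps, Python scripts to look and compute and a tool call to move; the robot and the scene stay as the last step left them, time stands still between calls to the robot, and variables do not carry over. Pictures are saved under pics/ and viewed, and the job is handed in when it is done.

Besides the shell and the picture viewer there is one more tool, called after ">>>" as name(argument=value, ...), one argument or row to a line, values as JSON. jog_arm: Moves the arm, as the interface text tells. Its arguments: {"type":"object","properties":{"travel":{"type":"array"},"dr":{"type":"array"},"jaw":{"type":"number"},"newtons":{"type":"number"}},"required":["travel","dr"]}

```bash
mkdir -p pics
cat > h.py <<'E'
import numpy as np, cv2, pickle
from rig import observe, get_image, close_job, hold_point_z
def snap(name, out):
    im=get_image(name); pickle.dump(im,open(f'pics/{out}.pkl','wb'))
    cv2.imwrite(f'pics/{out}.png', im['color'][:,:,::-1]); return im
def load(out): return pickle.load(open(f'pics/{out}.pkl','rb'))
def K(im):
    f=im['color'].shape[0]/2/np.tan(np.radians(im['fovy'])/2)
    return np.array([[f,0,im['cx']],[0,f,im['cy']],[0,0,1.]])
def proj(im,X):
    X=np.atleast_2d(X); r,_=cv2.Rodrigues(np.array(im['R']))
    p,_=cv2.projectPoints(X.astype(float),r,np.array(im['t'],float),K(im),np.array([im['k1'],0,0,0,0.]))
    return p[:,0]
def ray(im,uv):
    u=cv2.undistortPoints(np.array([[uv]],float),K(im),np.array([im['k1'],0,0,0,0.]))[0,0]
    R=np.array(im['R']);t=np.array(im['t']); d=R.T@np.array([u[0],u[1],1]); return -R.T@t, d
def atz(im,uv,z):
    c,d=ray(im,uv); return c+d*(z-c[2])/d[2]
def crop(out,x0,y0,x1,y1,s,name):
    im=load(out)['color'][y0:y1,x0:x1,::-1]; cv2.imwrite(f'pics/{name}.png',cv2.resize(im,None,fx=s,fy=s,interpolation=cv2.INTER_CUBIC))
E
python3 - <<'E'
from h import *
for n in ['scene','side','wrist']:
    im=snap(n,n+'0'); print(n,-np.array(im['R']).T@im['t'],im['fovy'],im['k1'])
o=observe();print(o['time_s'],o['position'],o['tool_rot'],o['ft_force'],hold_point_z)
E
```

```text
scene [1.10676404 0.11344204 0.78445588] 55.292963050816766 -0.05986194511905466
side [-0.00253263 -0.82729051  0.79734297] 45.34992169530633 -0.17344135636793576
wrist [0.0932653  0.54649536 0.37313177] 68.42193902495752 -0.04334421451236369
0.15 [0.15602502 0.52718011 0.23085621] [[-9.58863760e-01  2.83866160e-01 -5.40778541e-04]
 [ 2.83866576e-01  9.58863279e-01 -9.89628844e-04]
 [ 2.37610546e-04 -1.10242819e-03 -9.99999364e-01]] [-0.22459255  0.76165417  0.1764105 ] 0.0187
```

View pics/scene0.png

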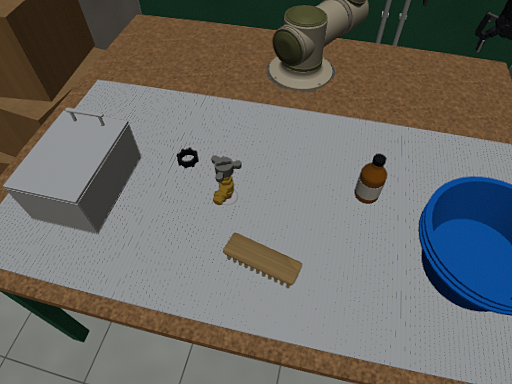

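View pics/side0.png

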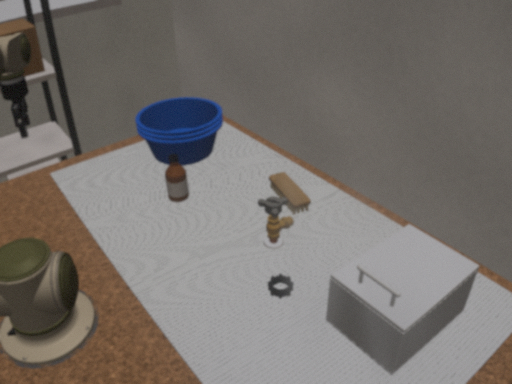

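View pics/wrist0.png

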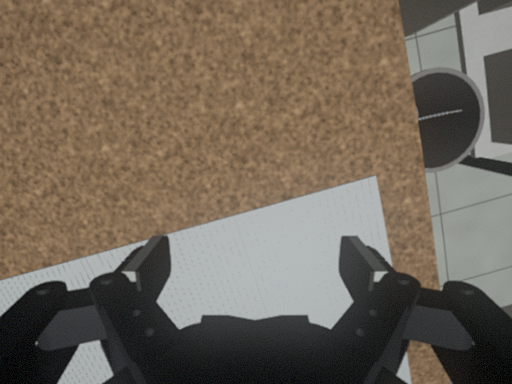

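The scene view shows the valve at about (226,180) with the trap nut at (187,158), the brush at (262,258) and the bottle at (371,180). In the side view the handle is at about (272,206). I'll enlarge both.

Run:
```python
from h import *
crop('scene0',190,140,260,215,8,'c1'); crop('side0',240,180,310,255,8,'c2')
s=load('scene0')
print(atz(s,(226,163),.13),atz(s,(226,200),0.004),atz(s,(187,158),.01),atz(s,(369,200),0),atz(s,(262,255),.04))
d=load('side0')
print(atz(d,(272,203),.13),atz(d,(280,286),.01),atz(d,(178,198),0),atz(d,(290,188),.04))
```

```text
[ 0.57996186 -0.0906337   0.13      ] [ 0.59951573 -0.09449311  0.004     ] [ 0.4904643  -0.24026395  0.01      ] [0.51215607 0.2684891  0.        ] [0.74802669 0.03507019 0.04      ]
[ 0.58606927 -0.09287986  0.13      ] [ 0.49350749 -0.23666655  0.01      ] [0.49314313 0.25422039 0.        ] [0.75559914 0.03222688 0.04      ]
```

View pics/c1.png

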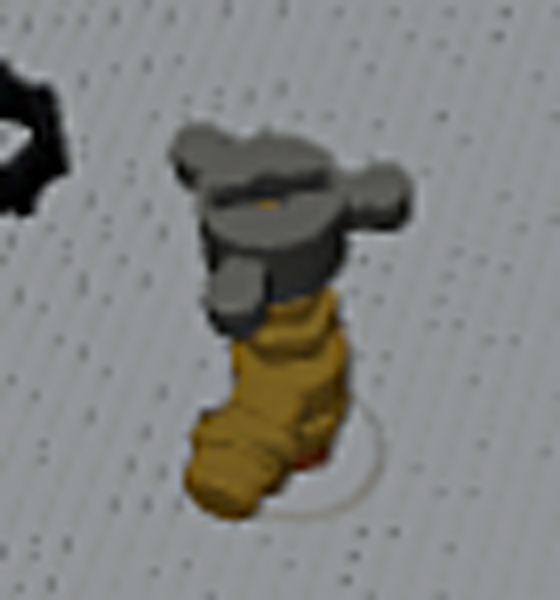

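View pics/c2.png

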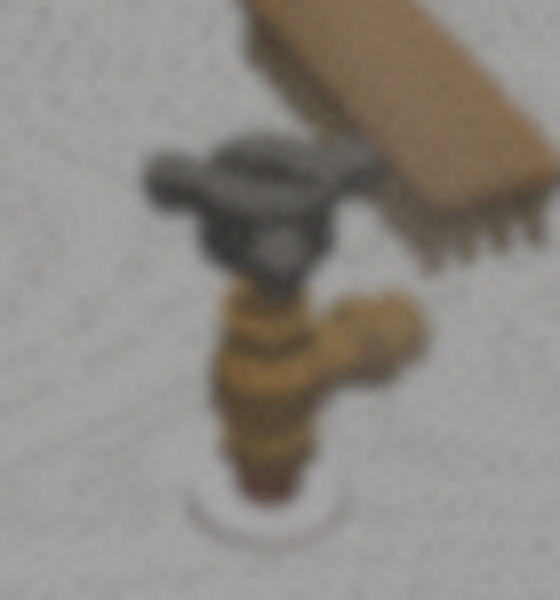

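>>> jog_arm(
  travel=[
    [0.011,-0.0155,0.01],
    [0.022,-0.031,0.01],
    [0.022,-0.031,0.01],
    [0.022,-0.031,0.01],
    [0.022,-0.031,0.01],
    [0.022,-0.031,0],
    [0.022,-0.031,0],
    [0.022,-0.031,0],
    [0.022,-0.031,0],
    [0.022,-0.031,0],
    [0.022,-0.031,0],
    [0.022,-0.031,0],
    [0.022,-0.031,0],
    [0.022,-0.031,0],
    [0.022,-0.031,0],
    [0.022,-0.031,0],
    [0.022,-0.031,0],
    [0.022,-0.031,0],
    [0.022,-0.031,0],
    [0.02,-0.03,0],
  ],
  dr=[
    [0,0,0],
    [0,0,0],
    [0,0,0],
    [0,0,0],
    [0,0,0],
    [0,0,0],
    [0,0,0],
    [0,0,0],
    [0,0,0],
    [0,0,0],
    [0,0,0],
    [0,0,0],
    [0,0,0],
    [0,0,0],
    [0,0,0],
    [0,0,0],
    [0,0,0],
    [0,0,0],
    [0,0,0],
    [0,0,0],
  ],
  jaw=0,
  newtons=20,
)

```text
time_s: 1.82
position: [0.5839, -0.078, 0.2809]
tool_rot: [[-0.959, 0.284, -0.001], [0.284, 0.959, 0.0], [0.001, 0.0, -1.0]]
ft_force: [0.8, 0.4, 0.5]
grip_width: 0.0001
```

Run:
```python
from h import *
im=snap('wrist','w1'); o=observe();print(o['time_s'],o['position'],o['tool_rot'],o['ft_force'],o['q'],o['grip_width'])
print(proj(im,[[.585,-.092,.1375]]), proj(im,[o['position']]))
```

```text
1.8667 [ 0.58632066 -0.08310213  0.27957305] [[-9.57624520e-01  2.88018758e-01 -6.88223042e-04]
 [ 2.88019502e-01  9.57623290e-01 -1.54931049e-03]
 [ 2.12827932e-04 -1.68187937e-03 -9.99998563e-01]] [-3.72214302 -3.97959489 -2.97798079] [-19.46865592  24.65388676  61.81002546  -0.09702148  93.54367451
 -92.73523265] -0.0001689733555327376
[[241.02361132 187.6316062 ]] [[245.56820479 246.72663997]]
```

View pics/w1.png

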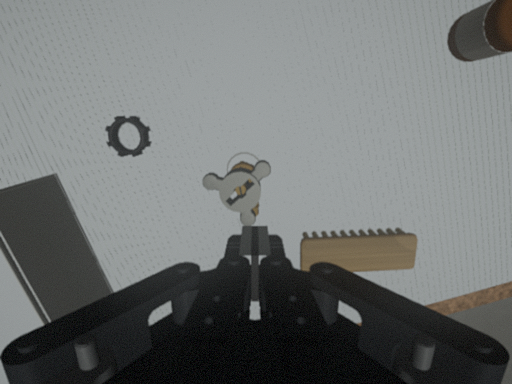

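The handle is in view at about (240,190). Its slot runs from lower left to upper right, and one lobe at (262,170) is in line with it. I'll retake this once the arm has settled and enlarge it.

>>> jog_arm(
  travel=[
    [0,0,0],
    [0,0,0],
  ],
  dr=[
    [0,0,0],
    [0,0,0],
  ],
)

```text
time_s: 2.03
position: [0.583, -0.0763, 0.2807]
tool_rot: [[-0.959, 0.285, -0.001], [0.285, 0.959, 0.001], [0.001, 0.0, -1.0]]
ft_force: [-0.9, 0.2, 0.5]
grip_width: -0.0001
```

Run:
```python
from h import *
im=snap('wrist','w2'); o=observe();print(o['time_s'],o['position'],o['qvel'],o['ft_force'])
crop('w2',190,140,280,235,8,'c3')
```

```text
2.0833 [ 0.58273178 -0.07556143  0.28114949] [ 0.98708713 -0.95870304  0.21724789 -0.01776881 -0.09016069 -0.05255712] [ 0.03335002 -0.27058675  0.44900749]
```

View pics/c3.png

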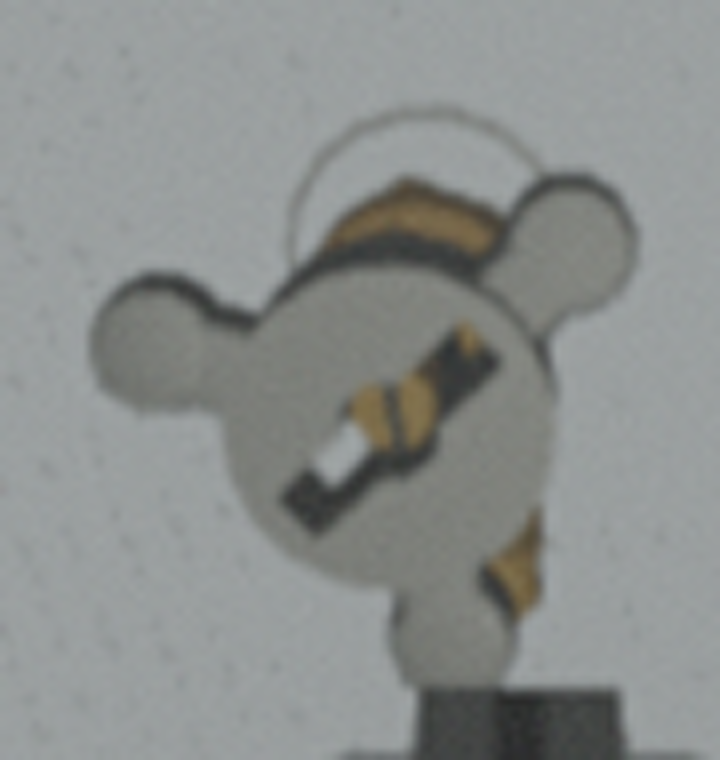

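Run:
```python
from h import *
w=load('w2');s=load('scene0');d=load('side0')
C=lambda x,y:(190+(x+.5)/8-.5,140+(y+.5)/8-.5)
h=atz(w,C(388,425),.1375);print('hub w',h)
a=atz(w,C(304,518),.1375);b=atz(w,C(480,343),.1375);print('slot',a,b,np.degrees(np.arctan2(b[1]-a[1],b[0]-a[0])),np.linalg.norm(a-b))
for p in [(572,240),(155,343),(455,630)]:
    l=atz(w,C(*p),.1315);v=l-h;print('lobe',l,np.hypot(v[0],v[1]),np.degrees(np.arctan2(v[1],v[0])))
sp=atz(w,C(393,418),.126);print('spindle',sp)
e1=atz(w,C(385,385),.126);e2=atz(w,C(402,450),.126);print('line ang',np.degrees(np.arctan2(*(e2-e1)[1::-1])))
print('hub scene',atz(s,(190+270/8,140+193/8),.1375),'side',atz(d,(240+268/8,180+170/8),.1375))
print('outlet scene',atz(s,(190+228/8,140+495/8),.055),'side',atz(d,(240+400/8,180+330/8),.055))
# predictions for yaw candidates: outlet end in the views
for n,im,o in (('s',s,(190,140)),('d',d,(240,180)),('w',w,(190,140))):
  for yaw in (-30,-15,0,15,30):
    c=np.cos(np.radians(yaw));si=np.sin(np.radians(yaw))
    P=proj(im,[[sp[0]+.057*c,sp[1]+.057*si,.055]])[0]
    print(n,yaw,((P-np.array(o))*8).round())
```

```text
hub w [ 0.58821197 -0.09477671  0.1375    ]
slot [ 0.5972006  -0.10923182  0.1375    ] [ 0.58111057 -0.08007231  0.1375    ] 118.889631219441 0.033304144086278346
lobe [ 0.57259218 -0.06504708  0.1315    ] 0.03358315931464427 117.71719320812703
lobe [ 0.57014289 -0.12180223  0.1315    ] 0.03250953829115159 -123.7664136185998
lobe [ 0.61995868 -0.09544036  0.1315    ] 0.03175364946253558 -1.1975740885053558
spindle [ 0.59019763 -0.09534531  0.126     ]
line ang -3.0724224367769564
hub scene [ 0.59046689 -0.09240644  0.1375    ] side [ 0.58708735 -0.09763979  0.1375    ]
outlet scene [ 0.64207984 -0.09699374  0.055     ] side [ 0.6365978  -0.10526121  0.055     ]
s -30 [146. 472.]
s -15 [183. 495.]
s 0 [228. 510.]
s 15 [277. 514.]
s 30 [326. 507.]
d -30 [444. 353.]
d -15 [429. 327.]
d 0 [405. 304.]
d 15 [371. 285.]
d 30 [332. 273.]
w -30 [339. 621.]
w -15 [425. 629.]
w 0 [510. 617.]
w 15 [589. 583.]
w 30 [657. 531.]
```

The slot lies at about 118° and the pin at about -4° (that is, 176°), so the handle needs roughly +58° counter-clockwise. I'll push the lobe at 118° from its clockwise side, turning the tool along with it, and work out the waypoints.

```bash
cat > wp.py <<'E'
import numpy as np
ax=np.array([.589,-.095])
def F(phi,s,r=.036):
    p=np.radians(phi);er=np.array([np.cos(p),np.sin(p)]);et=np.array([-er[1],er[0]])
    return ax+r*er-s*et
E
python3 - <<'E'
from wp import *
from h import observe
o=observe();print(o['position'],np.degrees(np.arctan2(o['tool_rot'][1][1],o['tool_rot'][0][1])))
print('pre',F(118,.030))
prev=None
for phi in range(118,184,6):
    f=F(phi,.0155);print(phi,f.round(4),None if prev is None else (f-prev).round(4));prev=f
E
```

```text
[ 0.58273178 -0.07556143  0.28114949] 73.52915808816435
pre [ 0.59858745 -0.04912974]
118 [ 0.5858 -0.0559] None
124 [ 0.5817 -0.0565] [-0.0041 -0.0006]
130 [ 0.5777 -0.0575] [-0.004 -0.001]
136 [ 0.5739 -0.0588] [-0.0039 -0.0014]
142 [ 0.5702 -0.0606] [-0.0037 -0.0018]
148 [ 0.5667 -0.0628] [-0.0035 -0.0022]
154 [ 0.5634 -0.0653] [-0.0032 -0.0025]
160 [ 0.5605 -0.0681] [-0.003  -0.0028]
166 [ 0.5578 -0.0713] [-0.0027 -0.0031]
172 [ 0.5555 -0.0746] [-0.0023 -0.0034]
178 [ 0.5536 -0.0783] [-0.0019 -0.0036]
```

>>> jog_arm(
  travel=[
    [0.004,0.007,0],
    [0.004,0.007,0],
    [0.004,0.007,0],
    [0.004,0.006,0],
    [0,0,-0.02],
    [0,0,-0.02],
    [0,0,-0.02],
    [0,0,-0.02],
    [0,0,-0.02],
    [0,0,-0.02],
    [0,0,-0.02],
    [0,0,-0.01],
    [0,0,-0.01],
    [0,0,0],
    [0,0,0],
  ],
  dr=[
    [0,0,-0.1],
    [0,0,-0.1],
    [0,0,-0.1],
    [0,0,-0.1],
    [0,0,-0.1],
    [0,0,-0.1],
    [0,0,-0.1],
    [0,0,-0.1],
    [0,0,0],
    [0,0,0],
    [0,0,0],
    [0,0,0],
    [0,0,0],
    [0,0,0],
    [0,0,0],
  ],
)

```text
time_s: 3.33
position: [0.5992, -0.0488, 0.1219]
tool_rot: [[-0.465, 0.885, 0.001], [0.885, 0.465, -0.0], [-0.0, 0.0, -1.0]]
ft_force: [0.1, -0.0, 1.2]
grip_width: -0.0001
```

Run:
```python
from h import *
im=snap('wrist','w3'); o=observe();print(o['time_s'],o['position'],o['ft_force'])
crop('w3',150,60,400,280,3,'c4')
im=snap('scene','s3'); crop('s3',180,130,270,210,7,'c5')
```

```text
3.3833 [ 0.5995266  -0.04900348  0.12238483] [0.19368095 0.51939475 0.70439186]
```

View pics/c4.png

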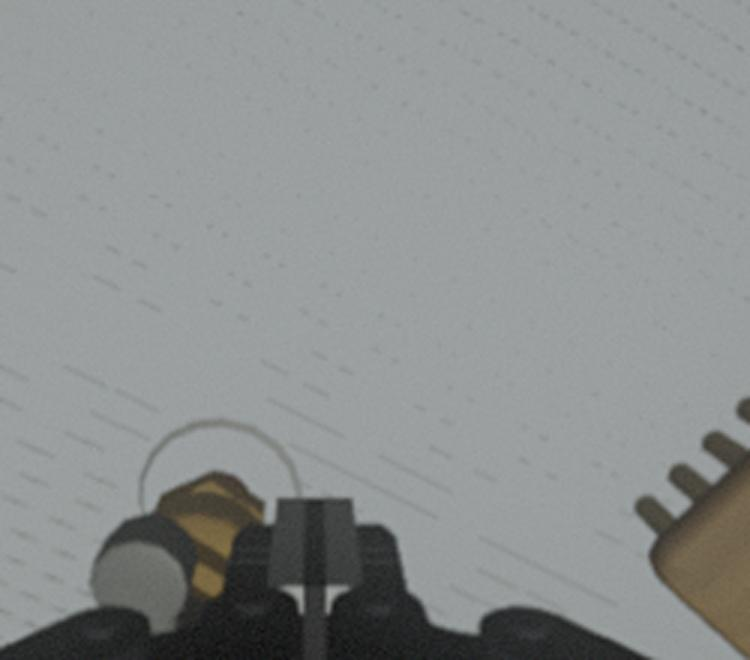

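View pics/c5.png

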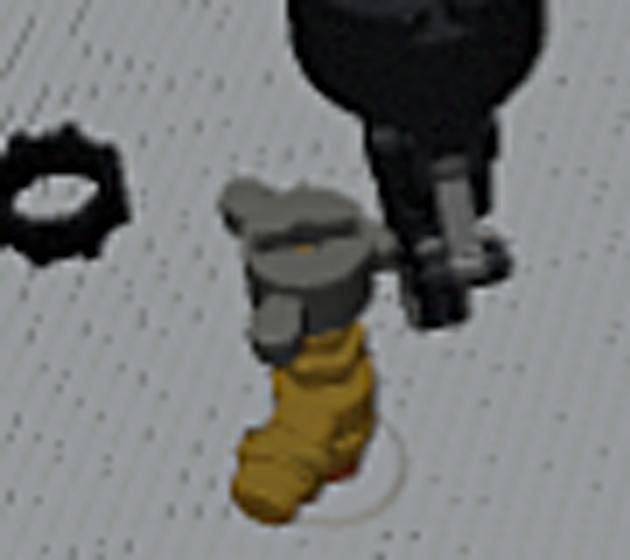

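The fingertip is about 13 mm thick and sits beside the lobe, with the lobe to its left in the wrist view. The slot still shows in the scene crop at about (305,238). Starting the push.

>>> jog_arm(
  travel=[
    [-0.003,-0.0015,-0.001],
    [-0.003,-0.0015,0],
    [-0.003,-0.0017,0],
    [-0.002,-0.001,0],
    [-0.0018,-0.001,0],
    [-0.002,-0.0003,0],
    [-0.002,-0.0003,0],
    [-0.002,-0.0005,0],
    [-0.002,-0.0005,0],
    [-0.002,-0.0007,0],
    [-0.002,-0.0007,0],
    [-0.0018,-0.0009,0],
    [-0.0018,-0.0009,0],
  ],
  dr=[
    [0,0,0],
    [0,0,0],
    [0,0,0],
    [0,0,0],
    [0,0,0],
    [0,0,0.0524],
    [0,0,0.0524],
    [0,0,0.0524],
    [0,0,0.0524],
    [0,0,0.0524],
    [0,0,0.0524],
    [0,0,0.0524],
    [0,0,0.0524],
  ],
)

```text
time_s: 4.52
position: [0.5705, -0.0607, 0.1204]
tool_rot: [[-0.786, 0.618, 0.0], [0.618, 0.786, 0.0], [0.0, 0.0, -1.0]]
ft_force: [-0.2, -0.2, 0.4]
grip_width: 0.0001
```

Run:
```python
from h import *
im=snap('wrist','w4'); o=observe();print(o['time_s'],o['position'],o['ft_force'])
crop('w4',150,60,400,280,3,'c4')
im=snap('scene','s4'); crop('s4',180,130,270,210,7,'c5')
```

```text
4.5667 [ 0.57024116 -0.06083345  0.12040933] [ 0.24795837 -0.43493412  0.45614272]
```

View pics/c4.png

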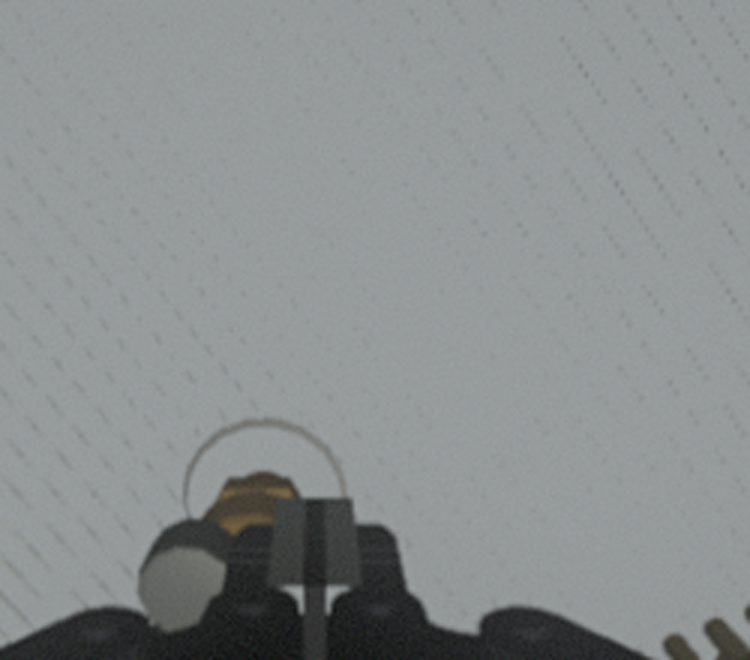

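View pics/c5.png

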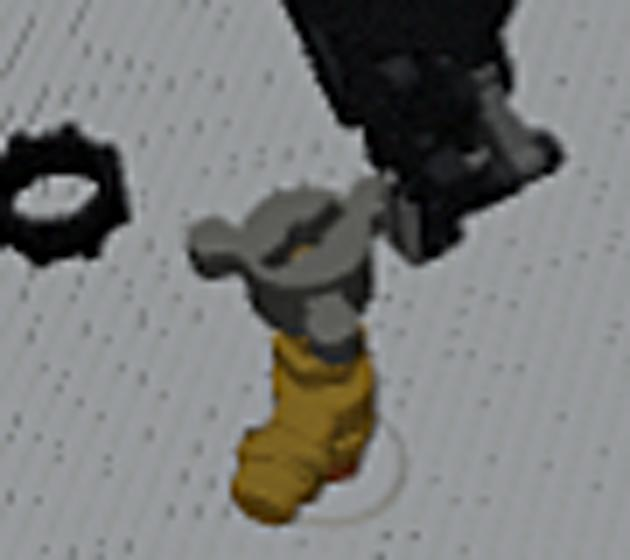

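The handle is turning with the finger (about +25°) at almost no force. Continuing.

>>> jog_arm(
  travel=[
    [-0.0018,-0.0011,0],
    [-0.0017,-0.0011,0],
    [-0.0016,-0.0012,0],
    [-0.0016,-0.0013,0],
    [-0.0015,-0.0014,0],
    [-0.0015,-0.0014,0],
    [-0.0013,-0.0015,0],
    [-0.0013,-0.0016,0],
  ],
  dr=[
    [0,0,0.0524],
    [0,0,0.0524],
    [0,0,0.0524],
    [0,0,0.0524],
    [0,0,0.0524],
    [0,0,0.0524],
    [0,0,0.0524],
    [0,0,0.0524],
  ],
)

```text
time_s: 5.28
position: [0.5584, -0.0714, 0.1204]
tool_rot: [[-0.969, 0.246, 0.0], [0.246, 0.969, -0.0], [-0.0, -0.0, -1.0]]
ft_force: [0.0, -0.5, -0.6]
grip_width: 0.0
```

Run:
```python
from h import *
o=observe();print(o['time_s'],o['position'],o['ft_force'])
im=snap('scene','s5'); crop('s5',180,130,270,210,7,'c5')
```

```text
5.2833 [ 0.5583701  -0.07136957  0.12037261] [ 0.02803159 -0.54681553 -0.62051172]
```

View pics/c5.png

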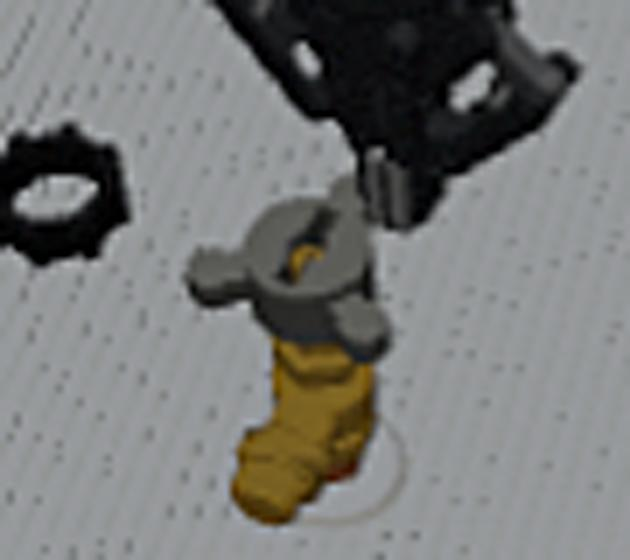

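Run:
```python
from h import *
a=load('s4');b=load('s5');z=load('scene0')
C=lambda x,y:(180+(x+.5)/7-.5,130+(y+.5)/7-.5)
for zz in (.1375,.132):
    p=atz(b,C(287,275),zz);q=atz(b,C(328,212),zz);print(zz,np.degrees(np.arctan2(*(q-p)[1::-1])),np.linalg.norm(p-q))
for zz in (.1375,.132,.128):
    print(zz,(proj(b,[[.589,-.095,zz]])[0]-[180,130])*7+3)
tiles=[cv2.resize(load(n)['color'][150:190,205:245,::-1],None,fx=8,fy=8,interpolation=cv2.INTER_CUBIC)[:,:266] if 0 else cv2.resize(load(n)['color'][150:188,203:241,::-1],None,fx=7,fy=7,interpolation=cv2.INTER_CUBIC) for n in('scene0','s4','s5')]
cv2.imwrite('pics/c6.png',np.hstack(tiles))
```

```text
0.1375 169.51819579336822 0.029750156339557837
0.132 169.51819579336828 0.030003072906593403
0.1375 [302.99871628 237.22634822]
0.132 [304.31294385 247.96408858]
0.128 [305.26069102 255.70491096]
```

View pics/c6.png

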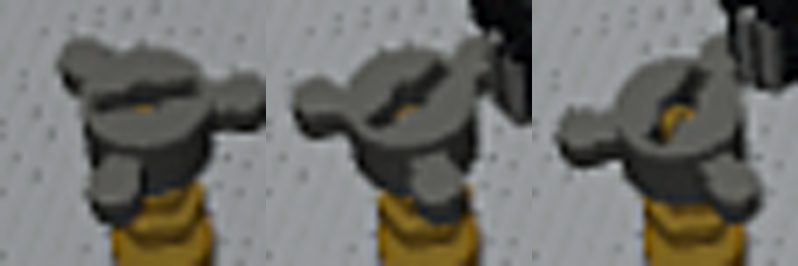

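The hub has dropped about 10 crop px (roughly 5.5 mm) and more of the spindle shows, so the slot is over the pin and the handle rests on the seal. I'll back off, rise above the hub, turn the tool a quarter so the fingertip lies across the slot, and look again.

>>> jog_arm(
  travel=[
    [0.001,0.004,0],
    [0.001,0.004,0],
    [0.001,0.004,0],
    [0,0,0.01],
    [0,0,0.02],
    [0,0,0.03],
    [0.003,-0.004,0.03],
    [0.003,-0.004,0.03],
    [0.003,-0.004,0.03],
    [0.003,-0.004,0],
    [0.003,-0.004,0],
    [0.003,-0.004,0],
    [0.003,-0.004,0],
    [0.003,-0.004,0],
    [0.003,-0.004,0],
    [0.0006,0,0],
    [0,0,0],
    [0,0,0],
    [0,0,0],
  ],
  dr=[
    [0,0,0],
    [0,0,0],
    [0,0,0],
    [0,0,0],
    [0,0,-0.1],
    [0,0,-0.12],
    [0,0,-0.12],
    [0,0,-0.12],
    [0,0,-0.12],
    [0,0,-0.12],
    [0,0,-0.12],
    [0,0,-0.12],
    [0,0,-0.12],
    [0,0,-0.12],
    [0,0,-0.12],
    [0,0,-0.12],
    [0,0,-0.12],
    [0,0,0],
    [0,0,0],
  ],
)

```text
time_s: 6.92
position: [0.589, -0.095, 0.2709]
tool_rot: [[0.214, 0.977, 0.001], [0.977, -0.214, -0.0], [-0.0, 0.001, -1.0]]
ft_force: [0.4, 0.1, 0.6]
grip_width: 0.0001
```

Run:
```python
from h import *
im=snap('wrist','w6');o=observe();print(o['time_s'],o['position'],o['ft_force'],o['q'])
im=snap('scene','s6'); crop('s6',180,130,270,210,5,'c5')
print(proj(load('w6'),[[.589,-.095,.132]]))
crop('w6',190,130,290,230,6,'c7')
```

```text
6.9667 [ 0.58897829 -0.09504628  0.27078682] [0.42862333 1.11520423 0.42355359] [-2.05252010e+01  2.53285396e+01  6.21200167e+01 -1.19881932e-03
  9.25290375e+01 -8.21244039e+00]
[[254.36240429 184.5334269 ]]
```

View pics/c7.png

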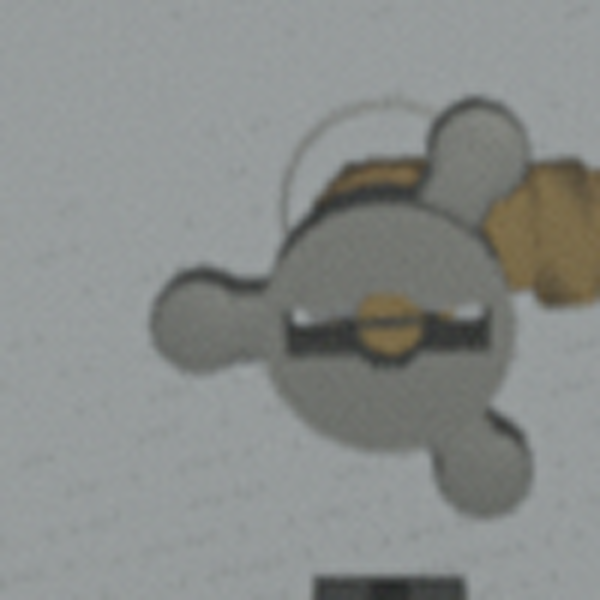

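View pics/c5.png

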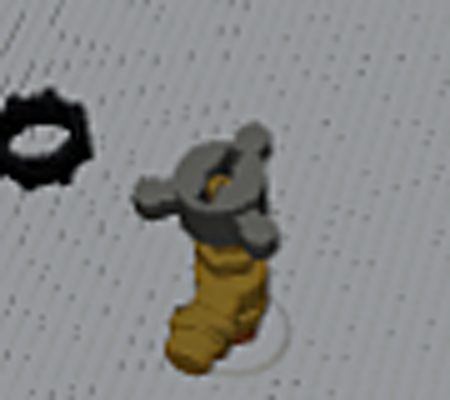

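In the wrist view the slot is in line with the outlet. The hub centre at (254.6,184.3) agrees with the predicted (254.4,184.5), and the 22 mm side of the tip lies across the slot. Descending onto the hub top.

>>> jog_arm(
  travel=[
    [0,0,-0.02],
    [0,0,-0.025],
    [0,0,-0.025],
    [0,0,-0.025],
    [0,0,-0.02],
    [0,0,-0.01],
    [0,0,-0.004],
    [0,0,-0.002],
    [0,0,-0.002],
    [0,0,-0.001],
    [0,0,-0.001],
    [0,0,0],
    [0,0,0],
  ],
  dr=[
    [0,0,0],
    [0,0,0],
    [0,0,0],
    [0,0,0],
    [0,0,0],
    [0,0,0],
    [0,0,0],
    [0,0,0],
    [0,0,0],
    [0,0,0],
    [0,0,0],
    [0,0,0],
    [0,0,0],
  ],
)

```text
time_s: 8.1
position: [0.5891, -0.0953, 0.1358]
tool_rot: [[0.217, 0.976, 0.001], [0.976, -0.217, -0.0], [-0.0, 0.001, -1.0]]
ft_force: [-0.8, 0.4, -0.3]
grip_width: 0.0002
```

>>> jog_arm(
  travel=[
    [0,0,-0.001],
    [0,0,-0.001],
    [0,0,-0.001],
    [0,0,-0.001],
    [0,0,-0.001],
    [0,0,0],
  ],
  dr=[
    [0,0,0],
    [0,0,0],
    [0,0,0],
    [0,0,0],
    [0,0,0],
    [0,0,0],
  ],
)

```text
time_s: 8.6
position: [0.5891, -0.0953, 0.1307]
tool_rot: [[0.217, 0.976, 0.001], [0.976, -0.217, -0.0], [-0.0, 0.001, -1.0]]
ft_force: [-1.0, 0.5, 3.7]
grip_width: -0.0004
```

>>> jog_arm(
  travel=[
    [0,0,-0.0005],
    [0,0,-0.0005],
    [0,0,-0.0005],
    [0,0,-0.0005],
    [0,0,0],
  ],
  dr=[
    [0,0,0],
    [0,0,0],
    [0,0,0],
    [0,0,0],
    [0,0,0],
  ],
)

```text
time_s: 9.02
position: [0.5891, -0.0952, 0.1287]
tool_rot: [[0.217, 0.976, 0.001], [0.976, -0.217, -0.0], [-0.0, 0.001, -1.0]]
ft_force: [-1.2, 0.3, 5.0]
grip_width: 0.0003
```

>>> jog_arm(
  travel=[
    [0,0,-0.0005],
    [0,0,-0.0005],
    [0,0,0],
  ],
  dr=[
    [0,0,0],
    [0,0,0],
    [0,0,0],
  ],
)

```text
time_s: 9.27
position: [0.5892, -0.0953, 0.128]
tool_rot: [[0.217, 0.976, 0.001], [0.976, -0.217, -0.0], [-0.0, 0.001, -1.0]]
ft_force: [-1.3, 0.8, 6.6]
grip_width: 0.0001
```

>>> jog_arm(
  travel=[
    [0,0,-0.0005],
    [0,0,0],
  ],
  dr=[
    [0,0,0],
    [0,0,0],
  ],
)

```text
time_s: 9.43
position: [0.5893, -0.0953, 0.1279]
tool_rot: [[0.217, 0.976, 0.002], [0.976, -0.217, -0.001], [-0.0, 0.002, -1.0]]
ft_force: [-1.8, 0.4, 9.2]
grip_width: -0.0
```

>>> jog_arm(
  travel=[
    [0,0,-0.0005],
    [0,0,-0.0005],
    [0,0,0],
  ],
  dr=[
    [0,0,0],
    [0,0,0],
    [0,0,0],
  ],
)

```text
time_s: 9.68
position: [0.5896, -0.0953, 0.1278]
tool_rot: [[0.217, 0.976, 0.003], [0.976, -0.217, -0.001], [-0.0, 0.003, -1.0]]
ft_force: [-3.0, 2.7, 15.8]
grip_width: -0.0004
```

The height has stopped at 0.1278 m (0.128 expected when home) while the force climbed to 16 N, so it has bottomed out. Lifting straight off and checking.

>>> jog_arm(
  travel=[
    [0,0,0.002],
    [0,0,0.003],
    [0,0,0.01],
    [0,0,0.02],
    [0,0,0.025],
    [0,0,0.025],
    [0,0,0.025],
    [0,0,0.02],
    [0,0,0.01],
    [0,0,0],
    [0,0,0],
    [0,0,0],
  ],
  dr=[
    [0,0,0],
    [0,0,0],
    [0,0,0],
    [0,0,0],
    [0,0,0],
    [0,0,0],
    [0,0,0],
    [0,0,0],
    [0,0,0],
    [0,0,0],
    [0,0,0],
    [0,0,0],
  ],
)

```text
time_s: 10.68
position: [0.5886, -0.0951, 0.2647]
tool_rot: [[0.217, 0.976, -0.002], [0.976, -0.217, 0.001], [0.0, -0.002, -1.0]]
ft_force: [-0.3, 0.6, 0.3]
grip_width: -0.0003
```

Run:
```python
from h import *
im=snap('wrist','w7');o=observe();print(o['time_s'],o['position'],o['ft_force'])
s=snap('scene','s7')
t=[cv2.resize(load(n)['color'][145:205,200:260,::-1],None,fx=6,fy=6,interpolation=cv2.INTER_CUBIC) for n in('s6','s7')]
cv2.imwrite('pics/c8.png',np.hstack(t))
crop('w7',190,130,290,230,6,'c9')
for z in (.132,.128): print((proj(im,[[.589,-.095,z]])[0]-[190,130])*6, (proj(s,[[.589,-.095,z]])[0]-[200,145])*6)
```

```text
10.7333 [ 0.58864335 -0.09513778  0.26458796] [-0.6501836   0.426056   -0.67989116]
[390.09229093 335.0495252 ] [138.26823758 119.96921878]
[390.08917817 329.54135316] [139.0805923  126.60420939]
```

View pics/c8.png

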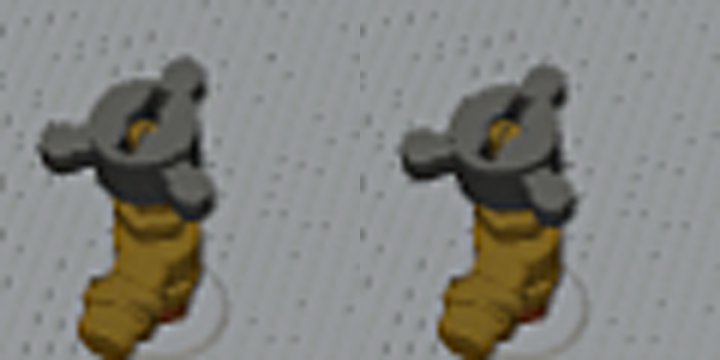

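View pics/c9.png

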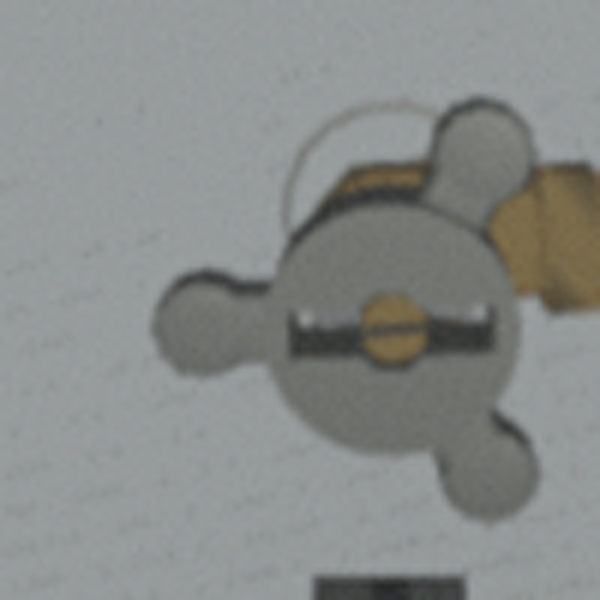

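The hub top is about 6–7 crop px lower in the scene view (about 4 mm), the spindle end is nearly level with it, and the slot is in line with the outlet. Nothing is touched, so I'm handing in.

```bash
python3 -c "
from h import *
d=cv2.absdiff(load('scene0')['color'],load('s7')['color']).max(2)
for n,(x0,y0,x1,y1) in dict(nut=(170,142,202,172),brush=(218,228,306,290),bottle=(350,148,392,210)).items(): print(n,d[y0:y1,x0:x1].mean())
print(close_job())"
```

```text
nut 3.73125
brush 3.820931085043988
bottle 3.7764976958525347
the job is handed in; nothing more can be done
None
```

The handle is home on the spindle as far as my checks show, and I handed the job in at about 10.8 s; no verdict was reported.

- **Turning:** I pushed one lobe round about 50–58° counter-clockwise with the closed fingertip, at about 1 N or less in the readings at the end of each move. The slot then dropped over the pin.
- **Pressing:** I pressed the middle of the hub down with the fingertip across the slot. The seal slid at about 4–7 N. The fingertip stopped at z = 0.1278 m (0.128 m expected when home) while the force rose to 16 N.
- **Final look:** The pictures show the hub about 4 mm lower than before the press, centred and in line with the outlet. The wrist camera suggests a few degrees between the slot and the groove in the spindle's end. That is too fine to measure at this resolution, and the pin allows only about 6° of play.
- **Surroundings:** The arm was clear, with its tip about 13 cm above the hub. The trap nut, brush and bottle looked unchanged in the scene picture, with differences at noise level. No check failed.

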